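# Put the railway wagons away in the stock tray

## Robot

A 7-joint arm with a two-finger parallel gripper is mounted at the origin on the work surface. World frame = base frame: x ahead of the robot, y to its left, z up, the work surface at z = 0. Lengths are in m, angles in rad, forces in N, time in s.
With the tool pointing down it reaches from about 0.4 to 0.875 m from the base axis. Payload 19.3 kg.
Tool frame: the origin (TCP) lies where the fingers leave the gripper's body, on its centre line; the fingertips stand bot.tip_reach ahead of it and the grasp point (between the pads) lies 54 mm ahead of it (bot.tip_reach is the distance from the TCP to the fingertips, in m); z points along the fingers, y is the line along which they close (so a half turn about z gives the same grasp; the last joint's range is limited). The gripper opens to 85 mm and grips with 20 to 120 N. Pads are 22 mm wide; open, the fingers measure 114 mm over their backs; the gripper's body (76 mm by 85 mm) begins 54 mm behind the grasp point. The pads swing forward as they close: fully open they stand 13 mm farther back than shut.
Start: joints at [-1.227, 0.521, -0.036, 1.599, 0.021, 1.021, -0.113], TCP at [0.251, 0.572, 0.304] pointing down, gripper open.
Joint ranges: [-2.91, 2.91], [-0.3, 2.13], [-1.5, 1.42], [0.17, 2.43], [-1.26, 4.41], [0.16, 1.93], [-2.52, 2.52]. Speed limits (rad/s): [1.89, 1.89, 2.39, 2.39, 3.01, 3.01, 3.01].

## Interface

Orientations are given as [roll, pitch, yaw] about the fixed x, y, z axes, in that order (R = Rz(yaw) Ry(pitch) Rx(roll)).
In Python, from workcell import bot gives the robot as it stands. The module is installed in compiled form; this text tells all that it offers.
- The arm moves only by the shell command python3 -m jog 'ROWS' [FORCE]. ROWS is JSON, a list that holds one entry, the list of rows, each a list of 7 numbers: the shift along the tool's x, y, z in mm, then the turn, a rotation vector about the tool's x, y, z in rad, then the opening, from 0 (shut) to 1 (fully open). In form: [[[tx, ty, tz, wx, wy, wz, fingers], ...]]. A call has 1 to 5 rows; each row shifts and turns the commanded pose from where the row before left it, along the tool's axes as they then stand; what a row does not reach is not made up. A row lasts 1/10 s, in which the tool goes at most 50 mm and 8.59 degrees, less where a joint would pass 70% of its speed; a pose out of reach is approached as far as the arm can. A call is refused whole if a number of a shift passes 50 or a number of a turn 0.15, either way. A call with a gripper value outside its range is refused whole. The fingers move at their own pace and stop on an object; FORCE is the grip in N (left out, the last holds). Time passes only in rows, so rows that do not move let the fingers close. It gives the time, the measured TCP pose, the force, the opening and the grip force at its end, in the units of the state.
- bot.observe(): the state, without advancing time (a new reading comes with each control period).
- bot.grab_frame(name): name is "scene" or "top"; returns a dict with "img" (384x512x3 uint8, red, green, blue), "intrinsics" (3x3 intrinsics, pixels), "k1" (the pictures are not rectified: a ray, as slopes to the right and down, at radius r is drawn at 1 + k1 r^2 times it, then the intrinsics apply), "R" (3x3) and "t" (3): a world point X has camera coordinates R X + t. Camera axes: x right, y down, z forward; pixel columns grow to the right and rows downward; lengths in m; the calibration is good to about 2 mm. A picture is of the moment at which its call begins. There is no depth.
- bot.job_done(): hands the job in; it is judged then, once.
Trained networks look in a picture, given as the dict that the camera call returned (one of the last four; its "shot" number tells which), for a name from the list of things; names that differ only in an ending like _2 or _b are one class to them, and where a whole thing is asked for, a point or a joint stands for the part that bears it (a point fixed in the world has none). Each returns a list of dicts, best first, with "conf" (0 to 1); they miss things now and then, are a little off and sometimes report something else, mostly with a low value. They report only what shows in the picture. A call takes as long as a camera call. They do not tell look-alikes from the thing itself.
- bot.trace(query, picture): "region" (384x512 bool, what is visible of it).
- bot.spot_point(query, picture): "xyz" ([x, y, z] in m, in world coordinates, good to about 4 mm: a listed point, or the origin of a listed thing).
The state is a dict: "clock": time; "qpos": joint angles; "qd": joint speeds; "joint_efforts": joint torques, N m; "position": TCP position; "tool_rot": TCP orientation; "force": force on the tool from outside, world axes, zero at the start; "moment": the same for the moment, N m; "grip_width": finger opening in m; "finger_force": force on a finger pad.
Only numpy, scipy, OpenCV 4.12 (cv2) and the standard library are available. Lean on these libraries where they do the work, as an engineer would, in place of code of your own. Each camera call takes 0.05 s, during which the arm holds its last target. There are 200 camera calls.

## Task

Pack the four railway wagons into the stock tray, each standing on its wheels fully down inside the cradle made for its length (longest wagon in the longest cradle, and so on down to the shortest). The wagons are delicate models: set them down gently, do not drop them. Leave the two road lorries, which look much like wagons, standing where they are.

Things in the scene. Friction and masses are not known exactly. Their poses are not given: they have to be found in the camera images.
- boxcar: Railway boxcar: a plain closed red-brown box on bogies, 150 mm long over the couplers, the longest wagon; flat roof with a plank walk. Body 136 mm long, 34 mm wide, flat sides from 12 to 46 mm up; top 48 mm; about 110 g. Frame 34 mm wide, 8 mm up, a 6 mm coupler at each end. Origin: centre of its underside, x along its length, z up, ends alike. Starts upright.
- tankcar: Railway tank wagon: dark lying cylinder with a round dome in the middle of its top, 125 mm long over the couplers. Cylinder diameter 32 mm, its axis 30 mm up, 104 mm long; top of the dome 53 mm; about 100 g. Frame 34 mm wide, 8 mm up, a 6 mm coupler at each end. Origin: centre of its underside, x along its length, z up, ends alike. Starts upright.
- caboose: Railway brake van (caboose): brown, dark roof with a raised lookout box mid-way, end platforms, 100 mm long over the couplers. Body 66 mm long, 34 mm wide, flat sides 12 to 42 mm up; roof 36 mm wide, 42 to 44 mm up; lookout 26 mm wide, top 55 mm; about 90 g. Frame 34 mm wide, 8 mm up, a 6 mm coupler at each end. Origin: centre of its underside, x along its length, z up, ends alike. Starts upright.
- orecar: Railway ore wagon: short, dark, open-topped empty box, 75 mm long over the couplers. Body 63 mm long, 34 mm wide outside, flat sides from 14 to 44 mm up, walls 3 mm; about 70 g. Frame 34 mm wide, 8 mm up, a 6 mm coupler at each end. Origin: centre of its underside, x along its length, z up, ends alike. Starts upright.
- boxlorry: Road box lorry, which stays: red-brown, rubber tyres, a driver's cab with windscreen at its +x end lower than the box, no couplers; 125 mm long, 34 mm wide, 46 mm high. Origin: centre of its underside, x along its length.
- tanklorry: Road tanker lorry, which stays: dark, rubber tyres, a driver's cab with windscreen at its +x end, a lying cylinder without a dome behind it; 110 mm long, 34 mm wide, 42 mm high. Origin: centre of its underside, x along its length.
- cradle_a: The longest of the four cradles, a shallow black-walled trough fixed in the wooden tray: inside 166 by 50 mm, walls 5 mm thick. Origin: centre of its underside (6 mm above the board), x along its length, z up; its floor is 4 mm and the top of its walls 15 mm above the origin. Cradles lie side by side at 66 mm, in any order; tray rim 20 mm above the board.
- cradle_b: The second longest of the four cradles, a shallow black-walled trough fixed in the wooden tray: inside 141 by 50 mm, walls 5 mm thick. Origin: centre of its underside (6 mm above the board), x along its length, z up; its floor is 4 mm and the top of its walls 15 mm above the origin. Cradles lie side by side at 66 mm, in any order; tray rim 20 mm above the board.
- cradle_c: The second shortest of the four cradles, a shallow black-walled trough fixed in the wooden tray: inside 116 by 50 mm, walls 5 mm thick. Origin: centre of its underside (6 mm above the board), x along its length, z up; its floor is 4 mm and the top of its walls 15 mm above the origin. Cradles lie side by side at 66 mm, in any order; tray rim 20 mm above the board.
- cradle_d: The shortest of the four cradles, a shallow black-walled trough fixed in the wooden tray: inside 91 by 50 mm, walls 5 mm thick. Origin: centre of its underside (6 mm above the board), x along its length, z up; its floor is 4 mm and the top of its walls 15 mm above the origin. Cradles lie side by side at 66 mm, in any order; tray rim 20 mm above the board.
Not all that is in view belongs to the job. What is shaped like the boxcar but purple is not meant.

How it is judged:
By the outcome, as a careful person would: the job done as asked, in the order asked, and still so for the second after the job is handed in, with the robot touching nothing.
It also fails if it takes over 109 s, if anything falls off the work surface, if the arm or the gripper's body presses on something with over 40 N, if the wrist force passes 120 N, or if a joint passes its speed limit or range.

## Working session

There is one attempt and no reset: what is moved stays moved. The work goes in short steps, Python scripts to look and compute and a shell command to move; the robot and the scene stay as the last step left them, time stands still between calls to the robot, and variables do not carry over. Pictures are saved under pics/ and viewed, at most 14 in all, crops included, and the job is handed in when it is done.

```bash
mkdir -p pics
cat > h.py <<'E'
import numpy as np, cv2
from workcell import bot
def save(f,n): cv2.imwrite(f'pics/{n}.png',cv2.cvtColor(f['img'],cv2.COLOR_RGB2BGR))
def proj(f,X):
    c=np.asarray(f['R'])@np.asarray(X,float)+np.asarray(f['t']); s=c[:2]/c[2]; s=s*(1+f['k1']*(s@s)); K=np.asarray(f['intrinsics']); return K[:2,:2]@s+K[:2,2]
def back(f,uv,z):
    K=np.asarray(f['intrinsics']); d=np.linalg.solve(K[:2,:2],np.asarray(uv,float)-K[:2,2]); s=d.copy()
    for _ in range(20): s=d/(1+f['k1']*(s@s))
    R=np.asarray(f['R']);t=np.asarray(f['t']); C=-R.T@t; v=R.T@np.array([s[0],s[1],1]); return C+v*(z-C[2])/v[2]
E
python3 - <<'E'
from h import *
for n in('top','scene'):
    f=bot.grab_frame(n); save(f,n+'0'); print(n,f['intrinsics'],f['k1'],-np.array(f['R']).T@f['t'])
    for q in 'boxcar tankcar caboose orecar boxlorry tanklorry cradle_a cradle_b cradle_c cradle_d'.split():
        print(q,[(np.round(r['xyz'],3).tolist(),round(r['conf'],2),proj(f,r['xyz']).round().tolist()) for r in bot.spot_point(q,f)[:4]])
s=bot.observe();print(s,bot.tip_reach)
E
```

```text
top [[480.63675927   0.         245.53959123]
 [  0.         480.63675927 194.69092001]
 [  0.           0.           1.        ]] -0.10918367421574424 [ 0.34779956 -0.0352809   1.15764421]
boxcar [([0.59, -0.07, 0.002], 0.96, [251.0, 181.0]), ([0.553, -0.439, 0.002], 0.61, [400.0, 192.0])]
tankcar [([0.539, -0.277, -0.005], 0.64, [336.0, 200.0])]
caboose [([0.697, -0.083, -0.003], 0.71, [255.0, 139.0])]
orecar [([0.651, -0.258, 0.005], 0.58, [326.0, 155.0])]
boxlorry [([0.463, -0.078, 0.004], 0.92, [256.0, 232.0])]
tanklorry [([0.427, -0.276, 0.001], 0.73, [338.0, 245.0])]
cradle_a [([0.522, 0.27, 0.004], 0.81, [113.0, 211.0]), ([0.543, 0.144, 0.005], 0.77, [164.0, 201.0]), ([0.529, 0.208, 0.005], 0.77, [138.0, 208.0]), ([0.509, 0.34, 0.007], 0.57, [84.0, 216.0])]
cradle_b [([0.522, 0.27, 0.004], 0.81, [113.0, 211.0]), ([0.543, 0.144, 0.005], 0.77, [164.0, 201.0]), ([0.529, 0.208, 0.005], 0.77, [138.0, 208.0]), ([0.509, 0.34, 0.007], 0.57, [84.0, 216.0])]
cradle_c [([0.522, 0.27, 0.004], 0.81, [113.0, 211.0]), ([0.543, 0.144, 0.005], 0.77, [164.0, 201.0]), ([0.529, 0.208, 0.005], 0.
[... 1483 characters left out ...]
'clock': 1.1, 'qpos': array([-1.22720459,  0.52138726, -0.03627946,  1.59951525,  0.02122164,
        1.0210994 , -0.11280248]), 'qd': array([-0.00047607,  0.00072664, -0.00143531,  0.0007967 , -0.00120642,
       -0.00034148, -0.00067127]), 'joint_efforts': array([-1.63947952e-03, -9.26832819e+01,  1.97836563e+00, -3.70268512e+01,
        1.80791103e-02,  1.65079717e-03, -3.24841483e-05]), 'position': array([0.25133499, 0.57222374, 0.30389349]), 'tool_rot': array([-3.14157092e+00,  3.00978439e-05,  2.72774929e+00]), 'force': array([ 0.05597974, -0.46804913, -0.07708783]), 'moment': array([-0.02783873, -0.03736125,  0.01885362]), 'finger_force': 0.0, 'grip_width': 0.08531460646697536} 0.0726
```

View pics/top0.png

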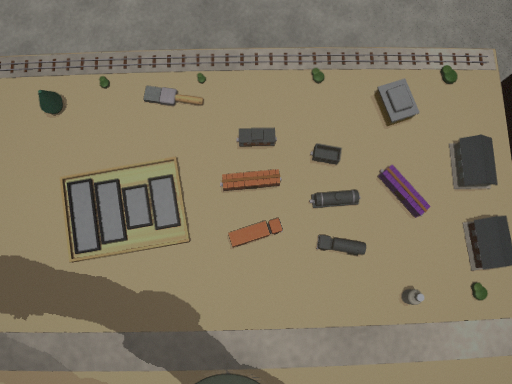

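View pics/scene0.png

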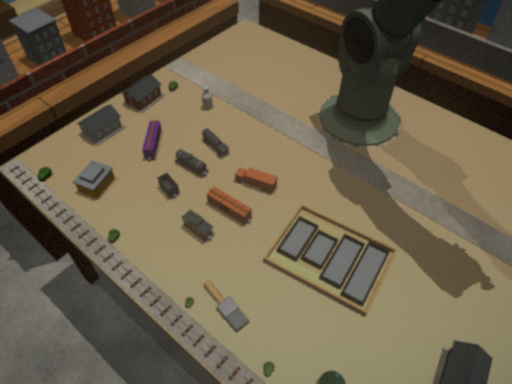

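Top picture: the boxcar is at (251,181), and the purple look-alike at (404,190). The box lorry with its cab is at (255,232). The tank wagon with dome is at (336,199), and the tanker lorry at (342,245). The caboose is at (257,137), with grey buildings around (398,100) and (475,160). The ore wagon is at (327,154). Cradles from left: a (84,216), b (111,211), d (138,207), c (164,202). Next I'll fit poses using the masks and check the choices in a close crop.

```bash
cat > fit.py <<'E'
from h import *
from scipy.optimize import minimize
P={'boxcar':[(.138,.034,0,.008),(.136,.034,.008,.048),(.15,.006,.004,.01)],
'tankcar':[(.113,.034,0,.008),(.104,.032,.022,.038),(.104,.016,.008,.046),(.02,.02,.04,.053),(.125,.006,.004,.01)],
'caboose':[(.088,.034,0,.008),(.066,.036,.008,.044),(.02,.026,.04,.055),(.1,.006,.004,.01)],
'orecar':[(.063,.034,0,.044),(.075,.006,.004,.01)]}
for k,l in zip('abcd',(.176,.151,.126,.101)): P['cradle_'+k]=[(l,.06,0,.015)]
S=4
def render(f,parts,p,z0):
    m=np.zeros((384*S,512*S),np.uint8);c,s=np.cos(p[2]),np.sin(p[2])
    for L,W,a,b in parts:
        q=[proj(f,(p[0]+c*x-s*y,p[1]+s*x+c*y,z0+z)) for x in(-L/2,L/2) for y in(-W/2,W/2) for z in(a,b)]
        cv2.fillConvexPoly(m,cv2.convexHull(((np.array(q)+.5)*S).round().astype(np.int32)),1)
    return m
def regions(f,name):
    return [(r['conf'],cv2.resize(r['region'].astype(np.uint8),None,fx=S,fy=S,interpolation=cv2.INTER_NEAREST)) for r in bot.trace(name,f)]
def fit(views,name,p0,z0=0):
    # views: list of (frame, mask)
    parts=P[name]
    def cost(p):
        t=0
        for f,m in views:
            r=render(f,parts,p,z0); t-=(r&m).sum()/max(1,(r|m).sum())
        return t/len(views)
    best=min((minimize(cost,[p0[0],p0[1],a],method='Nelder-Mead',options=dict(initial_simplex=[[p0[0],p0[1],a],[p0[0]+.008,p0[1],a],[p0[0],p0[1]+.008,a],[p0[0],p0[1],a+.15]],xatol=2e-4,fatol=1e-4,maxiter=120)) for a in p0[2]),key=lambda r:r.fun)
    return best.x,-best.fun
def pick(f,regs,xy):
    u=proj(f,(xy[0],xy[1],.02)); o=[]
    for c,m in regs:
        ys,xs=np.nonzero(m)
        if len(xs): o.append((np.hypot(xs.mean()/S-u[0],ys.mean()/S-u[1]),m))
    o.sort(key=lambda t:t[0]); return o[0][1] if o and o[0][0]<10 else None
E
python3 - <<'E'
from fit import *
F={n:bot.grab_frame(n) for n in('top','scene')}
A=np.linspace(-1.2,1.6,6)
for q,xy in dict(boxcar=(.588,-.07),tankcar=(.54,-.277),caboose=(.695,-.082),orecar=(.652,-.256),cradle_a=(.51,.34),cradle_b=(.522,.27),cradle_c=(.545,.145),cradle_d=(.532,.206)).items():
    a=np.array([-.3,0,.3])if 'cradle' in q else A
    V={n:pick(F[n],regions(F[n],q),xy) for n in F}
    for sel in (('top',),('scene',),('top','scene')):
        v=[(F[n],V[n]) for n in sel if V[n] is not None]
        if len(v)==len(sel):
            x,s=fit(v,q,(xy[0],xy[1],a),.006 if 'cradle' in q else 0); print(q,sel,x.round(4),round(s,3))
im=F['top']['img'][110:270,210:440]; cv2.imwrite('pics/crop.png',cv2.cvtColor(cv2.resize(im,None,fx=3.4,fy=3.4,interpolation=cv2.INTER_CUBIC),cv2.COLOR_RGB2BGR))
E
```

```text
boxcar ('top',) [ 0.5889 -0.0684 -1.5206] 0.912
boxcar ('scene',) [ 0.5876 -0.0717  1.6301] 0.939
boxcar ('top', 'scene') [ 0.5886 -0.0695 -1.5171] 0.915
tankcar ('top',) [ 0.5395 -0.272   1.6247] 0.918
tankcar ('scene',) [ 0.5377 -0.2752  1.5678] 0.823
tankcar ('top', 'scene') [ 0.5395 -0.2723 -1.5287] 0.861
caboose ('top',) [ 0.697  -0.0856  1.5584] 0.898
caboose ('scene',) [ 0.6942 -0.0917 -1.5863] 0.888
caboose ('top', 'scene') [ 0.6954 -0.0869 -1.5632] 0.862
orecar ('top',) [ 0.6508 -0.2557 -1.7356] 0.939
orecar ('scene',) [ 0.6463 -0.2608  1.3191] 0.821
orecar ('top', 'scene') [ 0.6501 -0.2558  1.3839] 0.862
cradle_a ('top',) [0.5117 0.3392 0.1543] 0.973
cradle_a ('scene',) [0.5102 0.3379 0.1628] 0.953
cradle_a ('top', 'scene') [0.5114 0.3388 0.1544] 0.957
cradle_b ('top',) [0.5211 0.2741 0.1504] 0.969
cradle_b ('scene',) [0.5196 0.2726 0.138 ] 0.949
cradle_b ('top', 'scene') [0.5203 0.2734 0.1417] 0.953
cradle_c ('top',) [0.5418 0.1444 0.1503] 0.955
cradle_c ('scene',) [0.5427 0.1411 0.148 ] 0.968
cradle_c ('top', 'scene') [0.5425 0.1427 0.1456] 0.937
cradle_d ('top',) [0.5322 0.2083 0.137 ] 0.917
cradle_d ('scene',) [0.5323 0.2073 0.1663] 0.944
cradle_d ('top', 'scene') [0.532  0.2079 0.1664] 0.927
```

View pics/crop.png

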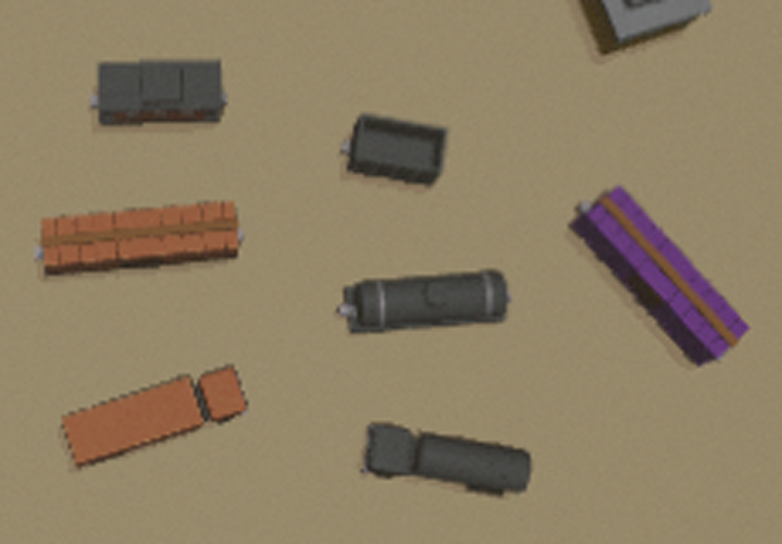

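Candidates, by top pixel:

| Wanted | Candidates | Choice |
|---|---|---|
| boxcar | (251,181), purple (404,190), lorry (255,232) | (251,181) |
| tankcar | domed with couplers (336,199), tanker lorry with cab (342,245) | (336,199) |
| caboose | (257,137), grey houses (398,100), (475,160) | (257,137) |
| orecar | (327,154) | (327,154) |

The crop confirms these: the boxcar has couplers and a plank walk, the tank wagon has its dome at crop (435,290), and both lorries show cabs.

```bash
cat > go.py <<'E'
import sys,numpy as np
from workcell import bot
x,y,z,yaw=map(float,sys.argv[1:5]); s=bot.observe(); p=s['position']; r=s['tool_rot']; w=r[2]
d=np.array([x,y,z])-p; turn=(w-yaw+np.pi)%(2*np.pi)-np.pi
def t(a): return (1000*np.array([d[0]*np.cos(a)+d[1]*np.sin(a),d[0]*np.sin(a)-d[1]*np.cos(a),-d[2]])).round(1)
print('t',round(s['clock'],2),'pos',p.round(4),'rpy',r.round(3),'w',round(s['grip_width'],4),'F',s['force'].round(1),'q',s['qpos'].round(2))
print('turn wz',round(turn,3),'then shift',t(yaw),'| shift with no turn',t(w))
E
python3 -m jog '[[[0,0,0,0,0,0.138,1],[0,0,0,0,0,0.138,1],[0,0,0,0,0,0.138,1],[0,0,0,0,0,0.138,1],[0,0,0,0,0,0.138,1]]]' 40
python3 -m jog '[[[0,0,0,0,0,0.138,1],[0,0,0,0,0,0.138,1],[0,0,0,0,0,0.138,1],[-44,20,0,0,0,0,1],[-44,20,0,0,0,0,1]]]'
python3 -m jog '[[[-44,20,0,0,0,0,1],[-44,20,0,0,0,0,1],[-44,20,0,0,0,0,1],[-44,20,0,0,0,0,1],[-44,20,0,0,0,0,1]]]'
python3 go.py .588 -.07 .2 1.622
```

```text
clock: 2.5
position: [0.2513, 0.5723, 0.3039]
tool_rot: [-3.142, -0.0, 2.032]
force: [-0.6, -0.0, -0.0]
grip_width: 0.0854
finger_force: 0.0
clock: 3.0
position: [0.2956, 0.4859, 0.3034]
tool_rot: [3.142, 0.0, 1.626]
force: [1.5, 0.1, -0.3]
grip_width: 0.0853
finger_force: 0.0
clock: 3.5
position: [0.408, 0.2703, 0.3042]
tool_rot: [3.141, -0.0, 1.624]
force: [1.4, 0.5, -1.0]
grip_width: 0.0855
finger_force: 0.0
t 3.5 pos [0.408  0.2703 0.3042] rpy [ 3.141 -0.     1.624] w 0.0855 F [ 1.4  0.5 -1. ] q [-0.96  0.32  0.31  1.96 -0.13  0.88 -0.52]
turn wz 0.002 then shift [-349.1  162.4  104.2] | shift with no turn [-349.4  161.7  104.2]
```

```bash
python3 -m jog '[[[-43,20,10,0,0,0,1],[-43,20,10,0,0,0,1],[-43,20,10,0,0,0,1],[-43,20,10,0,0,0,1],[-43,20,10,0,0,0,1]]]' >/dev/null
python3 -m jog '[[[-43,20,10,0,0,0,1],[-43,20,10,0,0,0,1],[-30,20,10,0,0,0,1],[0,0,0,0,0,0,1]]]'
python3 go.py .588 -.07 .087 1.622
```

```text
clock: 4.4
position: [0.5859, -0.0548, 0.2227]
tool_rot: [-3.141, 0.002, 1.619]
force: [-1.6, 0.0, -0.0]
grip_width: 0.0855
finger_force: 0.0
t 4.4 pos [ 0.5859 -0.0548  0.2227] rpy [-3.141e+00  2.000e-03  1.619e+00] w 0.0855 F [-1.6  0.  -0. ] q [-0.24  0.59  0.33  1.79 -0.25  0.81  0.26]
turn wz -0.003 then shift [-15.3   1.4 135.7] | shift with no turn [-15.3   1.4 135.7]
```

```bash
python3 -m jog '[[[-15,1.5,20,0,0,0,1],[0,0,30,0,0,0,1],[0,0,30,0,0,0,1],[0,0,30,0,0,0,1],[0,0,20,0,0,0,1]]]' >/dev/null
python3 -m jog '[[[0,0,6,0,0,0,1],[0,0,0,0,0,0,1]]]'
python3 go.py .588 -.07 .087 1.622
python3 - <<'E'
from h import *
f=bot.grab_frame('scene'); u=proj(f,(.588,-.07,.05)).astype(int); print(u)
im=f['img'][max(0,u[1]-90):u[1]+60,u[0]-100:u[0]+100]; cv2.imwrite('pics/g1.png',cv2.cvtColor(cv2.resize(im,None,fx=4,fy=4,interpolation=cv2.INTER_CUBIC),cv2.COLOR_RGB2BGR))
E
```

```text
clock: 5.1
position: [0.5868, -0.0647, 0.0877]
tool_rot: [-3.141, -0.0, 1.624]
force: [-0.6, -0.1, 0.4]
grip_width: 0.0852
finger_force: 0.0
t 5.1 pos [ 0.5868 -0.0647  0.0877] rpy [-3.141 -0.     1.624] w 0.0852 F [-0.6 -0.1  0.4] q [-0.15  0.79  0.24  1.83 -0.32  0.56  0.34]
turn wz 0.002 then shift [-5.4  0.9  0.7] | shift with no turn [-5.4  0.9  0.7]
[227 199]
```

View pics/g1.png

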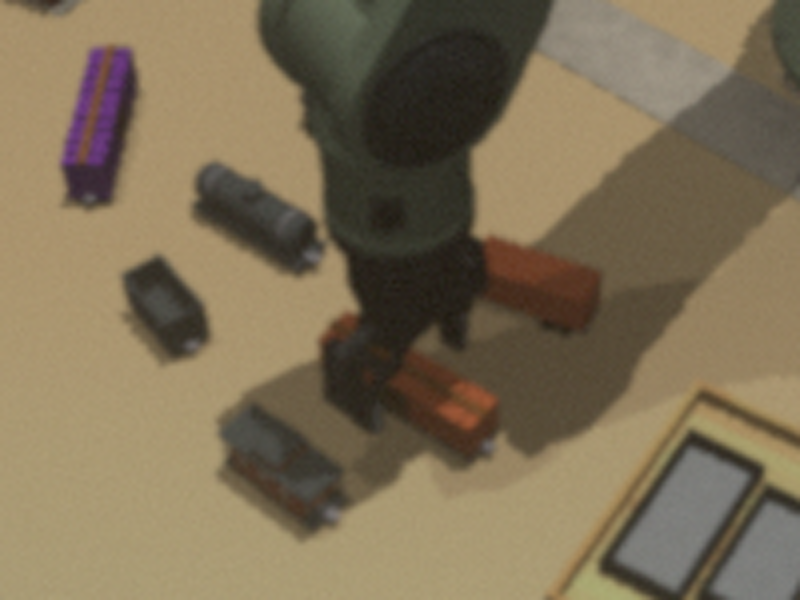

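The fingers straddle the boxcar, with crop (355,375) and (455,320) on either side. I'm closing now.

```bash
python3 -m jog '[[[-5,1,0,0,0,0,1],[0,0,0,0,0,0,0.3],[0,0,0,0,0,0,0.2],[0,0,0,0,0,0,0.2],[0,0,0,0,0,0,0.2]]]' 30
python3 -m jog '[[[0,0,0,0,0,0,0.2],[0,0,0,0,0,0,0.2],[0,0,0,0,0,0,0.2]]]'
```

```text
clock: 5.65
position: [0.5885, -0.0697, 0.0883]
tool_rot: [3.141, -0.0, 1.624]
force: [-0.7, -0.1, 3.7]
grip_width: 0.0339
finger_force: 29.2
clock: 5.95
position: [0.5884, -0.0698, 0.0882]
tool_rot: [3.141, -0.0, 1.624]
force: [-0.5, 0.3, 6.9]
grip_width: 0.0337
finger_force: 29.9
```

```bash
python3 -m jog '[[[0,0,-10,0,0,0,0.2],[0,0,-20,0,0,0,0.2],[0,0,-30,0,0,0,0.2],[0,0,-30,0,0,0,0.2],[0,0,-30,0,0,0,0.2]]]' 
python3 -m jog '[[[0,0,0,0,0,-0.11,0.2],[0,0,0,0,0,-0.14,0.2],[0,0,0,0,0,-0.14,0.2],[0,0,0,0,0,-0.14,0.2],[0,0,0,0,0,-0.14,0.2]]]' >/dev/null
python3 -m jog '[[[0,0,0,0,0,-0.14,0.2],[0,0,0,0,0,-0.14,0.2],[0,0,0,0,0,-0.14,0.2],[0,0,0,0,0,-0.14,0.2],[0,0,0,0,0,-0.14,0.2]]]' >/dev/null
python3 -m jog '[[[0,0,0,0,0,-0.14,0.2],[0,0,0,0,0,-0.14,0.2],[0,0,0,0,0,0,0.2]]]'
python3 go.py .5117 .3388 .2 3.29
```

```text
clock: 6.45
position: [0.588, -0.0698, 0.2097]
tool_rot: [-3.142, 0.0, 1.624]
force: [-0.2, 0.5, -0.5]
grip_width: 0.0338
finger_force: 30.1
clock: 7.75
position: [0.5881, -0.0702, 0.2084]
tool_rot: [-3.141, 0.0, -3.007]
force: [0.1, -0.2, -0.7]
grip_width: 0.0334
finger_force: 30.2
t 7.75 pos [ 0.5881 -0.0702  0.2084] rpy [-3.141  0.    -3.007] w 0.0334 F [ 0.1 -0.2 -0.7] q [ 0.11  0.59 -0.13  1.77  0.1   0.79  1.64]
turn wz -0.014 then shift [ 15.1 415.8   8.4] | shift with no turn [ 21.  415.6   8.4]
```

```bash
python3 -m jog '[[[2,25,0,0,0,-0.014,0.2],[2,43,0,0,0,0,0.2],[2,43,0,0,0,0,0.2],[2,43,0,0,0,0,0.2],[2,43,0,0,0,0,0.2]]]' >/dev/null
python3 -m jog '[[[2,43,0,0,0,0,0.2],[2,43,0,0,0,0,0.2],[1,43,0,0,0,0,0.2],[0,43,0,0,0,0,0.2],[0,30,0,0,0,0,0.2]]]' 
python3 -m jog '[[[0,16,0,0,0,0,0.2],[0,0,0,0,0,0,0.2],[0,0,0,0,0,0,0.2]]]' 
python3 go.py .5117 .3388 .2 3.29
python3 - <<'E'
from fit import *
s=bot.observe(); p=s['position']
for n in('top','scene'):
    f=bot.grab_frame(n); save(f,n+'_h1')
    rs=regions(f,'boxcar')
    m=pick(f,rs,(p[0],p[1])) ; 
    u=proj(f,(p[0],p[1],.14)); print(n,u,[(c,np.argwhere(m.T).mean(0)/S) for c,m in rs])
    if rs:
        m=min(rs,key=lambda r:np.linalg.norm(np.argwhere(r[1].T).mean(0)/S-u))[1]
        print(fit([(f,m)],'boxcar',(p[0],p[1],[.15]),p[2]-.088))
E
```

```text
clock: 8.75
position: [0.5145, 0.3259, 0.2083]
tool_rot: [3.141, 0.0, -2.998]
force: [0.3, -0.4, -1.6]
grip_width: 0.0337
finger_force: 30.2
clock: 9.05
position: [0.5136, 0.3376, 0.2079]
tool_rot: [-3.141, -0.0, -2.998]
force: [-0.2, -1.1, -1.4]
grip_width: 0.0339
finger_force: 30.2
t 9.05 pos [0.5136 0.3376 0.2079] rpy [-3.141 -0.    -2.998] w 0.0339 F [-0.2 -1.1 -1.4] q [-0.59  0.62 -0.14  1.71  0.11  0.82  0.94]
turn wz -0.005 then shift [1.7 1.4 7.9] | shift with no turn [1.7 1.4 7.9]
top [ 65.58227573 206.36585639] [(0.67, array([ 66.69045338, 211.1566092 ])), (0.59, array([404.0024149 , 191.19560718]))]
(array([0.51150341, 0.33751335, 0.17706398]), np.float64(0.5148518930498909))
scene [376.03375568 246.4531198 ] [(0.73, array([372.5543722 , 253.09996263])), (0.71, array([152.13645038, 140.53148855]))]
(array([0.51683853, 0.33690538, 0.17869343]), np.float64(0.6702046523452396))
```

View pics/scene_h1.png

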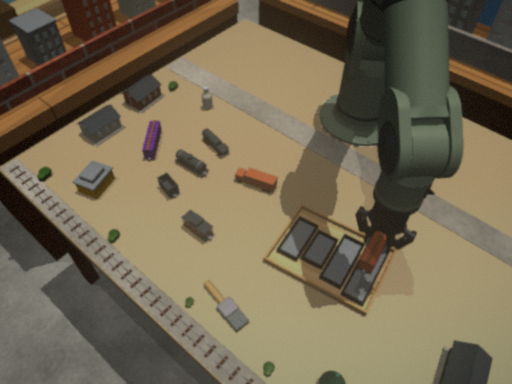

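The boxcar hangs level over the rightmost, longest cradle, scene (368,255). Lowering slowly.

```bash
python3 -m jog '[[[1.5,1,15,0,0,0,0.2],[0,0,25,0,0,0,0.2],[0,0,25,0,0,0,0.2],[0,0,20,0,0,0,0.2],[0,0,12,0,0,0,0.2]]]' >/dev/null
python3 -m jog '[[[0,0,5,0,0,0,0.2],[0,0,0,0,0,0,0.2]]]' 
python3 go.py .5117 .3388 .0982 3.29
```

```text
clock: 9.95
position: [0.5119, 0.3391, 0.1058]
tool_rot: [-3.141, -0.0, -2.996]
force: [0.1, 0.1, -1.5]
grip_width: 0.0336
finger_force: 30.2
t 9.95 pos [0.5119 0.3391 0.1058] rpy [-3.141 -0.    -2.996] w 0.0336 F [ 0.1  0.1 -1.5] q [-0.6   0.76 -0.12  1.75  0.14  0.63  0.92]
turn wz -0.003 then shift [ 0.2 -0.3  7.6] | shift with no turn [ 0.2 -0.3  7.6]
```

```bash
python3 -m jog '[[[0,0,2,0,0,0,0.2],[0,0,2,0,0,0,0.2],[0,0,1,0,0,0,0.2],[0,0,1,0,0,0,0.2],[0,0,0,0,0,0,0.2]]]' 
python3 -m jog '[[[0,0,1,0,0,0,0.2],[0,0,0,0,0,0,0.2]]]' 
python3 -m jog '[[[0,0,1,0,0,0,0.2],[0,0,0,0,0,0,0.2]]]'
```

```text
clock: 10.45
position: [0.5117, 0.3394, 0.0999]
tool_rot: [-3.142, 0.0, -2.995]
force: [-0.0, -0.1, -0.8]
grip_width: 0.0335
finger_force: 30.2
clock: 10.65
position: [0.5117, 0.3394, 0.0988]
tool_rot: [-3.142, -0.0, -2.995]
force: [0.6, -0.5, -1.4]
grip_width: 0.0337
finger_force: 30.2
clock: 10.85
position: [0.5118, 0.3394, 0.0983]
tool_rot: [3.142, 0.0, -2.996]
force: [-2.4, -1.0, 6.8]
grip_width: 0.0336
finger_force: 31.1
```

```bash
python3 -m jog '[[[0,0,0,0,0,0,0.45],[0,0,0,0,0,0,0.6],[0,0,0,0,0,0,0.62],[0,0,-10,0,0,0,0.62],[0,0,-20,0,0,0,0.62]]]' 20
python3 -m jog '[[[0,0,-30,0,0,0,0.7],[0,0,-40,0,0,0,0.9],[0,-30,-20,0,0,0.14,1],[0,0,0,0,0,0.14,1],[0,0,0,0,0,0,1]]]' 
python3 go.py .539 -.273 .2 1.615
```

```text
clock: 11.35
position: [0.5112, 0.3391, 0.1276]
tool_rot: [-3.141, -0.002, -2.995]
force: [-0.3, -0.6, 0.1]
grip_width: 0.0529
finger_force: 0.0
clock: 11.85
position: [0.5164, 0.3094, 0.2193]
tool_rot: [3.141, 0.001, 3.004]
force: [-0.2, 0.3, -0.6]
grip_width: 0.0851
finger_force: 0.0
t 11.85 pos [0.5164 0.3094 0.2193] rpy [3.141e+00 1.000e-03 3.004e+00] w 0.0851 F [-0.2  0.3 -0.6] q [-0.59  0.58 -0.06  1.74  0.05  0.82  0.75]
turn wz 1.389 then shift [-582.9   -3.2   19.3] | shift with no turn [-102.1 -573.9   19.3]
```

```bash
python3 -m jog '[[[0,0,0,0,0,0.139,1],[0,0,0,0,0,0.139,1],[0,0,0,0,0,0.139,1],[0,0,0,0,0,0.139,1],[0,0,0,0,0,0.139,1]]]' >/dev/null
python3 -m jog '[[[0,0,0,0,0,0.139,1],[0,0,0,0,0,0.139,1],[0,0,0,0,0,0.139,1],[0,0,0,0,0,0.139,1],[0,0,0,0,0,0.139,1]]]' >/dev/null
python3 -m jog '[[[-30,0,0,0,0,0,1],[-46,0,0,0,0,0,1],[-46,0,0,0,0,0,1],[-46,0,0,0,0,0,1],[-46,0,0,0,0,0,1]]]' >/dev/null
python3 -m jog '[[[-46,0,0,0,0,0,1],[-46,0,0,0,0,0,1],[-46,0,0,0,0,0,1],[-46,0,0,0,0,0,1],[-46,0,0,0,0,0,1]]]'
python3 go.py .539 -.273 .2 1.615
python3 - <<'E'
from fit import *
f=bot.grab_frame('scene'); save(f,'s2')
m=pick(f,regions(f,'boxcar'),(.512,.339))
if m is not None: print(fit([(f,m)],'boxcar',(.512,.339,[.15]),.01))
E
```

```text
clock: 13.85
position: [0.5368, -0.1348, 0.2177]
tool_rot: [-3.141, -0.001, 1.624]
force: [1.0, 1.0, 0.1]
grip_width: 0.0855
finger_force: 0.0
t 13.85 pos [ 0.5368 -0.1348  0.2177] rpy [-3.141e+00 -1.000e-03  1.624e+00] w 0.0855 F [1.  1.  0.1] q [-0.08  0.54  0.3   1.88 -0.23  0.75  0.4 ]
turn wz 0.009 then shift [-138.1   -4.    17.7] | shift with no turn [-138.1   -5.2   17.7]
(array([0.5103895 , 0.33859461, 0.15383213]), np.float64(0.8702093160377359))
```

```bash
python3 -m jog '[[[-40,-1,0,0,0,0.009,1],[-40,-1,0,0,0,0,1],[-30,-1,10,0,0,0,1],[-20,-1,20,0,0,0,1],[0,0,20,0,0,0,1]]]' >/dev/null
python3 -m jog '[[[0,0,0,0,0,0,1],[0,0,0,0,0,0,1]]]'
python3 go.py .539 -.273 .086 1.615
```

```text
clock: 14.65
position: [0.5384, -0.263, 0.1679]
tool_rot: [-3.141, -0.001, 1.612]
force: [0.6, 0.0, 0.6]
grip_width: 0.0855
finger_force: 0.0
t 14.65 pos [ 0.5384 -0.263   0.1679] rpy [-3.141e+00 -1.000e-03  1.612e+00] w 0.0855 F [0.6 0.  0.6] q [ 0.17  0.67  0.27  1.79 -0.26  0.72  0.62]
turn wz -0.003 then shift [-10.    0.1  81.9] | shift with no turn [-10.    0.1  81.9]
```

```bash
python3 -m jog '[[[-10,0,15,0,0,0,1],[0,0,25,0,0,0,1],[0,0,20,0,0,0,1],[0,0,15,0,0,0,1],[0,0,6,0,0,0,1]]]' >/dev/null
python3 -m jog '[[[0,0,0,0,0,0,1],[0,0,0,0,0,0,1]]]'
python3 go.py .539 -.273 .086 1.615
```

```text
clock: 15.35
position: [0.539, -0.274, 0.0876]
tool_rot: [3.141, 0.0, 1.609]
force: [0.2, 0.1, 0.6]
grip_width: 0.0848
finger_force: 0.0
t 15.35 pos [ 0.539  -0.274   0.0876] rpy [3.141 0.    1.609] w 0.0848 F [0.2 0.1 0.6] q [ 0.22  0.8   0.22  1.79 -0.29  0.58  0.67]
turn wz -0.006 then shift [1.  0.1 1.6] | shift with no turn [1.  0.1 1.6]
```

```bash
python3 -m jog '[[[1,0,1,0,0,0,0.5],[0,0,0,0,0,0,0.25],[0,0,0,0,0,0,0.2],[0,0,0,0,0,0,0.2],[0,0,0,0,0,0,0.2]]]' 30
python3 -m jog '[[[0,0,0,0,0,0,0.2],[0,0,0,0,0,0,0.2],[0,0,0,0,0,0,0.2]]]'
python3 -m jog '[[[0,0,-6,0,0,0,0.2],[0,0,-20,0,0,0,0.2],[0,0,-30,0,0,0,0.2],[0,0,-30,0,0,0,0.2],[0,0,-30,0,0,0,0.2]]]'
python3 go.py .5215 .2735 .2 3.29
```

```text
clock: 15.85
position: [0.5387, -0.2729, 0.0863]
tool_rot: [3.141, 0.0, 1.609]
force: [-1.1, 0.9, 4.8]
grip_width: 0.031
finger_force: 29.2
clock: 16.15
position: [0.5387, -0.2729, 0.0863]
tool_rot: [3.141, 0.0, 1.609]
force: [-0.4, 1.0, 4.6]
grip_width: 0.031
finger_force: 29.2
clock: 16.65
position: [0.5383, -0.2728, 0.2034]
tool_rot: [-3.141, 0.0, 1.608]
force: [0.4, 0.4, -1.2]
grip_width: 0.0309
finger_force: 29.9
t 16.65 pos [ 0.5383 -0.2728  0.2034] rpy [-3.141  0.     1.608] w 0.0309 F [ 0.4  0.4 -1.2] q [ 0.17  0.63  0.29  1.76 -0.24  0.79  0.62]
turn wz -1.682 then shift [-64.1 542.8   3.4] | shift with no turn [546.6   3.8   3.4]
```

```bash
python3 -m jog '[[[25,0,0,0,0,0,0.2],[45,0,0,0,0,0,0.2],[45,0,0,0,0,0,0.2],[45,0,0,0,0,0,0.2],[45,0,0,0,0,0,0.2]]]' >/dev/null
python3 -m jog '[[[45,0,0,0,0,0,0.2],[45,0,0,0,0,0,0.2],[45,0,0,0,0,0,0.2],[45,0,0,0,0,0,0.2],[45,0,0,0,0,0,0.2]]]' >/dev/null
python3 -m jog '[[[45,0,0,0,0,0,0.2],[40,2,0,0,0,0,0.2],[25,2,0,0,0,0,0.2],[0,0,0,0,0,-0.1,0.2],[0,0,0,0,0,-0.14,0.2]]]' >/dev/null
python3 -m jog '[[[0,0,0,0,0,-0.14,0.2],[0,0,0,0,0,-0.14,0.2],[0,0,0,0,0,-0.14,0.2],[0,0,0,0,0,-0.14,0.2],[0,0,0,0,0,-0.14,0.2]]]'>/dev/null
python3 -m jog '[[[0,0,0,0,0,-0.14,0.2],[0,0,0,0,0,-0.14,0.2],[0,0,0,0,0,-0.14,0.2],[0,0,0,0,0,-0.14,0.2],[0,0,0,0,0,-0.14,0.2]]]'
python3 -m jog '[[[0,0,0,0,0,-0.04,0.2],[0,0,0,0,0,0,0.2]]]'
python3 go.py .5215 .2735 .2 3.29
```

```text
clock: 19.15
position: [0.5221, 0.2667, 0.2023]
tool_rot: [-3.141, 0.0, -3.029]
force: [0.3, 0.4, -0.4]
grip_width: 0.0311
finger_force: 29.9
clock: 19.35
position: [0.5222, 0.2666, 0.2022]
tool_rot: [-3.141, 0.0, -2.994]
force: [-1.3, 1.1, -0.8]
grip_width: 0.0311
finger_force: 29.9
t 19.35 pos [0.5222 0.2666 0.2022] rpy [-3.141  0.    -2.994] w 0.0311 F [-1.3  1.1 -0.8] q [-0.48  0.59 -0.14  1.79  0.11  0.77  1.05]
turn wz -0.001 then shift [-0.4  7.   2.2] | shift with no turn [-0.4  7.   2.2]
```

```bash
python3 -m jog '[[[-0.5,7,10,0,0,0,0.2],[0,0,25,0,0,0,0.2],[0,0,25,0,0,0,0.2],[0,0,20,0,0,0,0.2],[0,0,8,0,0,0,0.2]]]' >/dev/null
python3 -m jog '[[[0,0,0,0,0,0,0.2],[0,0,0,0,0,0,0.2]]]' 
python3 go.py .5215 .2735 .0963 3.29
python3 - <<'E'
from h import *
f=bot.grab_frame('scene'); u=proj(f,(.52,.28,.05)).astype(int)
im=f['img'][u[1]-70:u[1]+60,u[0]-90:u[0]+80]; cv2.imwrite('pics/p2.png',cv2.cvtColor(cv2.resize(im,None,fx=4,fy=4,interpolation=cv2.INTER_CUBIC),cv2.COLOR_RGB2BGR))
E
```

```text
clock: 20.05
position: [0.5217, 0.2743, 0.1144]
tool_rot: [3.141, 0.001, -2.995]
force: [-0.3, 0.2, -0.9]
grip_width: 0.0309
finger_force: 30.0
t 20.05 pos [0.5217 0.2743 0.1144] rpy [ 3.141e+00  1.000e-03 -2.995e+00] w 0.0309 F [-0.3  0.2 -0.9] q [-0.5   0.72 -0.12  1.82  0.14  0.61  1.01]
turn wz -0.002 then shift [ 0.3 -0.8 18.1] | shift with no turn [ 0.3 -0.8 18.1]
```

View pics/p2.png

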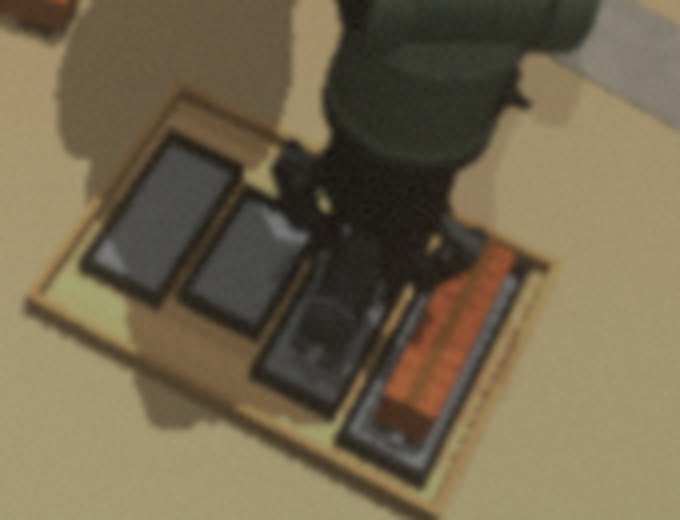

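The boxcar stands in its trough, crop (440,350). The tank wagon hangs over cradle b, crop (340,290). Lowering.

```bash
python3 -m jog '[[[0,-1,6,0,0,0,0.2],[0,0,5,0,0,0,0.2],[0,0,3,0,0,0,0.2],[0,0,1,0,0,0,0.2],[0,0,0,0,0,0,0.2]]]'
python3 -m jog '[[[0,0,1,0,0,0,0.2],[0,0,0,0,0,0,0.2]]]' 
python3 -m jog '[[[0,0,1,0,0,0,0.2],[0,0,0,0,0,0,0.2]]]'
```

```text
clock: 20.6
position: [0.5216, 0.2729, 0.0987]
tool_rot: [-3.141, -0.0, -2.994]
force: [-0.4, -0.3, -0.7]
grip_width: 0.0309
finger_force: 30.0
clock: 20.8
position: [0.5217, 0.2729, 0.0979]
tool_rot: [3.142, 0.0, -2.994]
force: [0.5, -0.1, -0.6]
grip_width: 0.0311
finger_force: 30.0
clock: 21.0
position: [0.5217, 0.2729, 0.0968]
tool_rot: [-3.142, -0.0, -2.994]
force: [-0.3, -0.3, -0.7]
grip_width: 0.0311
finger_force: 30.0
```

```bash
python3 -m jog '[[[0,0,0.7,0,0,0,0.2],[0,0,0,0,0,0,0.2]]]'
python3 -m jog '[[[0,0,0.6,0,0,0,0.2],[0,0,0,0,0,0,0.2]]]'
```

```text
clock: 21.2
position: [0.5217, 0.273, 0.0963]
tool_rot: [3.142, 0.0, -2.994]
force: [-0.9, 0.1, 2.0]
grip_width: 0.0308
finger_force: 30.2
clock: 21.4
position: [0.5217, 0.273, 0.0962]
tool_rot: [3.142, 0.0, -2.994]
force: [-4.6, -1.0, 12.9]
grip_width: 0.0311
finger_force: 31.2
```

```bash
python3 -m jog '[[[0,0,0,0,0,0,0.42],[0,0,0,0,0,0,0.54],[0,0,0,0,0,0,0.56],[0,0,-10,0,0,0,0.56],[0,0,-20,0,0,0,0.56]]]' 20
python3 -m jog '[[[0,0,-35,0,0,0,0.6],[0,0,-45,0,0,0,0.9],[0,0,0,0,0,0.14,1],[0,0,0,0,0,0.14,1],[0,0,0,0,0,0.14,1]]]' >/dev/null
python3 -m jog '[[[0,0,0,0,0,0.14,1],[0,0,0,0,0,0.14,1],[0,0,0,0,0,0.14,1],[0,0,0,0,0,0.14,1],[0,0,0,0,0,0.14,1]]]' >/dev/null
python3 -m jog '[[[0,0,0,0,0,0.14,1],[0,0,0,0,0,0.14,1],[0,0,0,0,0,0.14,1],[0,0,0,0,0,0.14,1],[0,0,0,0,0,0,1]]]'
python3 go.py .6955 -.088 .16 1.555
python3 - <<'E'
from fit import *
f=bot.grab_frame('scene')
for q,xy in dict(caboose=(.695,-.087),orecar=(.65,-.256)).items():
    m=pick(f,regions(f,q),xy)
    if m is not None: print(q,fit([(f,m)],q,(*xy,[1.4,1.55])))
E
```

```text
clock: 21.9
position: [0.5211, 0.2726, 0.1253]
tool_rot: [-3.141, -0.002, -2.994]
force: [0.1, -0.3, 1.0]
grip_width: 0.048
finger_force: 0.0
clock: 23.4
position: [0.5215, 0.2733, 0.2061]
tool_rot: [3.141, -0.0, 1.607]
force: [-0.1, -0.1, 0.3]
grip_width: 0.0854
finger_force: 0.0
t 23.4 pos [0.5215 0.2733 0.2061] rpy [ 3.141 -0.     1.607] w 0.0854 F [-0.1 -0.1  0.3] q [-0.8   0.61  0.31  1.8  -0.26  0.78 -0.32]
turn wz 0.052 then shift [-358.5  179.7   46.1] | shift with no turn [-367.2  161.    46.1]
caboose (array([ 0.6932188 , -0.09216633,  1.56669134]), np.float64(0.8980077955825032))
```

```bash
python3 -m jog '[[[-22,11,0,0,0,0.052,1],[-42,21,0,0,0,0,1],[-42,21,0,0,0,0,1],[-42,21,0,0,0,0,1],[-42,21,0,0,0,0,1]]]' >/dev/null
python3 -m jog '[[[-42,21,0,0,0,0,1],[-42,21,0,0,0,0,1],[-42,21,5,0,0,0,1],[-30,15,10,0,0,0,1],[-12,7,10,0,0,0,1]]]' >/dev/null
python3 -m jog '[[[0,0,10,0,0,0,1],[0,0,0,0,0,0,1]]]'
python3 go.py .695 -.088 .085 1.558
```

```text
clock: 24.75
position: [0.6969, -0.0859, 0.1689]
tool_rot: [-3.139, -0.001, 1.559]
force: [-0.2, 0.8, -0.8]
grip_width: 0.0854
finger_force: 0.0
t 24.75 pos [ 0.6969 -0.0859  0.1689] rpy [-3.139e+00 -1.000e-03  1.559e+00] w 0.0854 F [-0.2  0.8 -0.8] q [-0.13  0.82  0.29  1.48 -0.27  0.89  0.23]
turn wz 0.001 then shift [-2.2 -1.9 83.9] | shift with no turn [-2.2 -1.9 83.9]
```

```bash
python3 -m jog '[[[-2,-1.5,15,0,0,0,1],[0,0,25,0,0,0,1],[0,0,20,0,0,0,1],[0,0,15,0,0,0,1],[0,0,7,0,0,0,1]]]' >/dev/null
python3 -m jog '[[[0,0,0,0,0,0,1],[0,0,0,0,0,0,1]]]'
python3 go.py .695 -.088 .085 1.558
python3 -m jog '[[[0,0,1,0,0,0,0.5],[0,0,0,0,0,0,0.25],[0,0,0,0,0,0,0.2],[0,0,0,0,0,0,0.2],[0,0,0,0,0,0,0.2]]]' 30
python3 -m jog '[[[0,0,0,0,0,0,0.2],[0,0,0,0,0,0,0.2],[0,0,0,0,0,0,0.2]]]'
```

```text
clock: 25.45
position: [0.6966, -0.0888, 0.0893]
tool_rot: [3.141, 0.0, 1.557]
force: [0.0, 0.3, 0.4]
grip_width: 0.0849
finger_force: 0.0
t 25.45 pos [ 0.6966 -0.0888  0.0893] rpy [3.141 0.    1.557] w 0.0849 F [0.  0.3 0.4] q [-0.11  0.92  0.26  1.51 -0.3   0.76  0.26]
turn wz -0.001 then shift [ 0.8 -1.6  4.3] | shift with no turn [ 0.8 -1.6  4.3]
clock: 25.95
position: [0.6964, -0.0889, 0.088]
tool_rot: [3.141, -0.0, 1.557]
force: [-0.8, 0.1, 5.3]
grip_width: 0.0339
finger_force: 30.7
clock: 26.25
position: [0.6964, -0.0889, 0.088]
tool_rot: [3.141, -0.0, 1.557]
force: [-1.9, 1.0, 5.9]
grip_width: 0.0336
finger_force: 30.7
```

```bash
python3 -m jog '[[[0,0,-6,0,0,0,0.2],[0,0,-20,0,0,0,0.2],[0,0,-30,0,0,0,0.2],[0,0,-30,0,0,0,0.2],[0,0,-25,0,0,0,0.2]]]'
python3 -m jog '[[[0,0,0,0,0,-0.1,0.2],[0,0,0,0,0,-0.14,0.2],[0,0,0,0,0,-0.14,0.2],[0,0,0,0,0,-0.14,0.2],[0,0,0,0,0,-0.14,0.2]]]'>/dev/null
python3 -m jog '[[[0,0,0,0,0,-0.14,0.2],[0,0,0,0,0,-0.14,0.2],[0,0,0,0,0,-0.14,0.2],[0,0,0,0,0,-0.14,0.2],[0,0,0,0,0,-0.14,0.2]]]'>/dev/null
python3 -m jog '[[[0,0,0,0,0,-0.14,0.2],[0,0,0,0,0,-0.14,0.2],[0,0,0,0,0,-0.09,0.2],[0,0,0,0,0,0,0.2]]]'
python3 go.py .5422 .143 .2 3.29
```

```text
clock: 26.75
position: [0.6963, -0.0891, 0.2005]
tool_rot: [3.141, 0.0, 1.557]
force: [-0.1, 0.3, -0.2]
grip_width: 0.0336
finger_force: 30.0
clock: 28.15
position: [0.6961, -0.0893, 0.1987]
tool_rot: [-3.142, -0.0, -2.995]
force: [0.2, -0.5, -1.2]
grip_width: 0.0334
finger_force: 30.0
t 28.15 pos [ 0.6961 -0.0893  0.1987] rpy [-3.142 -0.    -2.995] w 0.0334 F [ 0.2 -0.5 -1.2] q [ 0.13  0.76 -0.14  1.45  0.12  0.94  1.67]
turn wz -0.002 then shift [117.9 252.5  -1.3] | shift with no turn [118.4 252.3  -1.3]
```

```bash
python3 -m jog '[[[10,20,0,0,0,0,0.2],[18,40,0,0,0,0,0.2],[18,40,0,0,0,0,0.2],[18,40,0,0,0,0,0.2],[18,40,0,0,0,0,0.2]]]'>/dev/null
python3 -m jog '[[[18,40,0,0,0,0,0.2],[18,32,0,0,0,0,0.2],[0,0,0,0,0,0,0.2],[0,0,0,0,0,0,0.2]]]'
python3 go.py .5422 .143 .098 3.29
python3 - <<'E'
from fit import *
f=bot.grab_frame('scene'); save(f,'h3'); p=bot.observe()['position']
for n in('scene','top'):
    f=bot.grab_frame(n); u=proj(f,(p[0],p[1],.13))
    rs=regions(f,'caboose')
    for c,m in rs:
        if np.linalg.norm(np.argwhere(m.T).mean(0)/S-u)<20: print(n,c,fit([(f,m)],'caboose',(p[0],p[1],[.15]),p[2]-.088))
E
```

```text
clock: 29.05
position: [0.5429, 0.1439, 0.199]
tool_rot: [-3.141, 0.0, -2.998]
force: [0.4, -0.5, -0.6]
grip_width: 0.0335
finger_force: 30.2
t 29.05 pos [0.5429 0.1439 0.199 ] rpy [-3.141  0.    -2.998] w 0.0335 F [ 0.4 -0.5 -0.6] q [-0.25  0.56 -0.15  1.86  0.12  0.74  1.24]
turn wz -0.004 then shift [  0.8  -0.8 101. ] | shift with no turn [  0.8  -0.8 101. ]
scene 0.79 (array([0.5502459 , 0.13966356, 0.30823909]), np.float64(0.7396901821226711))
```

View pics/h3.png

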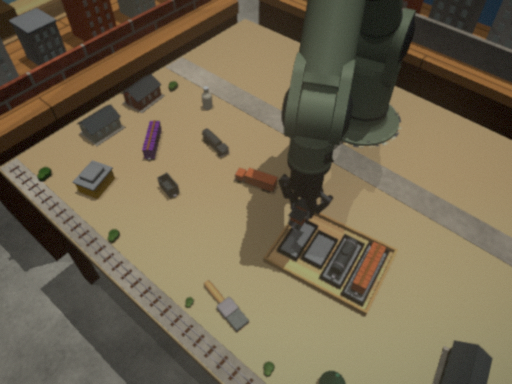

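The boxcar and tank wagon sit in their cradles, (367,268) and (343,258). The caboose hangs over the left cradle at (297,238). Lowering.

```bash
python3 -m jog '[[[1,-1,15,0,0,0,0.2],[0,0,25,0,0,0,0.2],[0,0,25,0,0,0,0.2],[0,0,15,0,0,0,0.2],[0,0,8,0,0,0,0.2]]]' >/dev/null
python3 -m jog '[[[0,0,0,0,0,0,0.2],[0,0,0,0,0,0,0.2]]]' 
python3 go.py .5422 .143 .098 3.29
python3 - <<'E'
from h import *
f=bot.grab_frame('scene'); u=proj(f,(.53,.17,.05)).astype(int)
im=f['img'][u[1]-60:u[1]+60,u[0]-80:u[0]+80]; cv2.imwrite('pics/p3.png',cv2.cvtColor(cv2.resize(im,None,fx=5,fy=5,interpolation=cv2.INTER_CUBIC),cv2.COLOR_RGB2BGR))
E
```

```text
clock: 30.0
position: [0.5426, 0.1422, 0.1112]
tool_rot: [3.142, 0.001, -2.997]
force: [0.7, 0.1, -0.9]
grip_width: 0.0338
finger_force: 30.1
t 30.0 pos [0.5426 0.1422 0.1112] rpy [ 3.142e+00  1.000e-03 -2.997e+00] w 0.0338 F [ 0.7  0.1 -0.9] q [-0.27  0.7  -0.13  1.9   0.16  0.56  1.21]
turn wz -0.004 then shift [ 0.3  0.8 13.2] | shift with no turn [ 0.3  0.8 13.2]
```

View pics/p3.png

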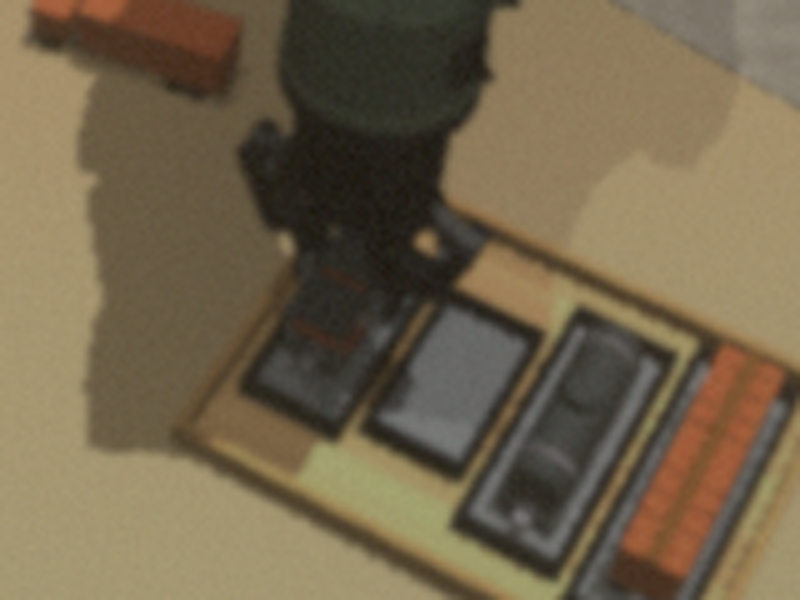

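The tank wagon sits flat, crop (570,420), and the caboose is centred over cradle c, crop (335,330).

```bash
python3 -m jog '[[[0,0.5,5,0,0,0,0.2],[0,0,3,0,0,0,0.2],[0,0,2,0,0,0,0.2],[0,0,1,0,0,0,0.2],[0,0,0,0,0,0,0.2]]]'
python3 -m jog '[[[0,0,1,0,0,0,0.2],[0,0,0,0,0,0,0.2]]]' 
python3 -m jog '[[[0,0,0.7,0,0,0,0.2],[0,0,0,0,0,0,0.2]]]'
```

```text
clock: 30.55
position: [0.5421, 0.1427, 0.0995]
tool_rot: [-3.142, -0.0, -2.996]
force: [-1.0, -0.6, -1.5]
grip_width: 0.0338
finger_force: 30.1
clock: 30.75
position: [0.5421, 0.1427, 0.0986]
tool_rot: [-3.142, -0.0, -2.996]
force: [-0.2, 0.6, -0.2]
grip_width: 0.0335
finger_force: 30.1
clock: 30.95
position: [0.5422, 0.1427, 0.098]
tool_rot: [-3.142, 0.0, -2.997]
force: [0.4, -0.3, 0.1]
grip_width: 0.0337
finger_force: 30.2
```

```bash
python3 -m jog '[[[0,0,0.6,0,0,0,0.2],[0,0,0,0,0,0,0.2]]]'
python3 -m jog '[[[0,0,0,0,0,0,0.45],[0,0,0,0,0,0,0.6],[0,0,0,0,0,0,0.62],[0,0,-10,0,0,0,0.62],[0,0,-20,0,0,0,0.62]]]' 20
python3 -m jog '[[[0,0,-35,0,0,0,0.7],[0,0,-45,0,0,0,0.9],[0,0,0,0,0,0.14,1],[0,0,0,0,0,0.14,1],[0,0,0,0,0,0.14,1]]]' >/dev/null
python3 -m jog '[[[0,0,0,0,0,0.14,1],[0,0,0,0,0,0.14,1],[0,0,0,0,0,0.14,1],[0,0,0,0,0,0.14,1],[0,0,0,0,0,0.14,1]]]' >/dev/null
python3 -m jog '[[[0,0,0,0,0,0.14,1],[0,0,0,0,0,0.14,1],[0,0,0,0,0,0.14,1],[0,0,0,0,0,0.14,1],[0,0,0,0,0,0.14,1]]]' >/dev/null
python3 -m jog '[[[0,0,0,0,0,0.07,1],[0,0,0,0,0,0,1]]]'
python3 go.py .65 -.2565 .16 1.395
python3 - <<'E'
from fit import *
for n in('top','scene'):
    f=bot.grab_frame(n)
    m=pick(f,regions(f,'orecar'),(.65,-.256))
    if m is not None: print(n,fit([(f,m)],'orecar',(.65,-.256,[1.4])))
    m=pick(f,regions(f,'caboose'),(.5422,.1427))
    if m is not None: print(n,fit([(f,m)],'caboose',(.5422,.1427,[.15]),.01))
E
```

```text
clock: 31.15
position: [0.5422, 0.1427, 0.0979]
tool_rot: [-3.142, 0.0, -2.997]
force: [-3.3, -1.3, 13.9]
grip_width: 0.0335
finger_force: 31.8
clock: 31.65
position: [0.5415, 0.1426, 0.1271]
tool_rot: [-3.141, -0.002, -2.996]
force: [0.1, -0.2, 0.6]
grip_width: 0.0528
finger_force: 0.0
clock: 33.35
position: [0.542, 0.143, 0.2078]
tool_rot: [-3.142, -0.0, 1.396]
force: [-0.4, -0.2, -0.2]
grip_width: 0.0853
finger_force: 0.0
t 33.35 pos [0.542  0.143  0.2078] rpy [-3.142 -0.     1.396] w 0.0853 F [-0.4 -0.2 -0.2] q [-0.61  0.57  0.35  1.87 -0.28  0.74 -0.28]
turn wz 0.001 then shift [-374.5  176.2   47.8] | shift with no turn [-374.7  175.8   47.8]
top (array([ 0.65159606, -0.256674  ,  1.37989728]), np.float64(0.8624357595314928))
top (array([0.53899511, 0.14466459, 0.12485538]), np.float64(0.8152560284369296))
scene (array([ 0.6450526 , -0.2630958 ,  1.33103554]), np.float64(0.8613039796782388))
scene (array([0.53278765, 0.13774666, 0.16222644]), np.float64(0.8911587787992282))
```

```bash
python3 -m jog '[[[-22,11,0,0,0,0.015,1],[-42,20,0,0,0,0,1],[-42,20,0,0,0,0,1],[-42,20,0,0,0,0,1],[-42,20,0,0,0,0,1]]]' >/dev/null
python3 -m jog '[[[-42,20,0,0,0,0,1],[-42,20,0,0,0,0,1],[-42,20,5,0,0,0,1],[-34,16,10,0,0,0,1],[-14,7,10,0,0,0,1]]]' >/dev/null
python3 -m jog '[[[0,0,10,0,0,0,1],[0,0,0,0,0,0,1]]]'
python3 go.py .65 -.2575 .087 1.38
```

```text
clock: 34.85
position: [0.6443, -0.2463, 0.1705]
tool_rot: [-3.139, -0.001, 1.382]
force: [-0.1, 1.2, 0.7]
grip_width: 0.0851
finger_force: 0.0
t 34.85 pos [ 0.6443 -0.2463  0.1705] rpy [-3.139e+00 -1.000e-03  1.382e+00] w 0.0851 F [-0.1  1.2  0.7] q [ 0.09  0.8   0.32  1.52 -0.3   0.87  0.32]
turn wz 0.002 then shift [-9.9  7.7 83.5] | shift with no turn [-9.9  7.7 83.5]
```

```bash
python3 -m jog '[[[-10,8,15,0,0,0,1],[0,0,25,0,0,0,1],[0,0,20,0,0,0,1],[0,0,15,0,0,0,1],[0,0,6,0,0,0,1]]]' >/dev/null
python3 -m jog '[[[0,0,0,0,0,0,1],[0,0,0,0,0,0,1]]]'
python3 go.py .65 -.2575 .087 1.38
```

```text
clock: 35.55
position: [0.6514, -0.2586, 0.0923]
tool_rot: [3.141, 0.0, 1.382]
force: [-0.2, -0.7, -0.6]
grip_width: 0.0854
finger_force: 0.0
t 35.55 pos [ 0.6514 -0.2586  0.0923] rpy [3.141 0.    1.382] w 0.0854 F [-0.2 -0.7 -0.6] q [ 0.13  0.91  0.28  1.51 -0.32  0.76  0.35]
turn wz 0.002 then shift [ 0.8 -1.6  5.3] | shift with no turn [ 0.8 -1.6  5.3]
```

```bash
python3 -m jog '[[[1,-1,5,0,0,0,1],[0,0,0,0,0,0,0.25],[0,0,0,0,0,0,0.2],[0,0,0,0,0,0,0.2],[0,0,0,0,0,0,0.2]]]' 28
python3 -m jog '[[[0,0,0,0,0,0,0.2],[0,0,0,0,0,0,0.2],[0,0,0,0,0,0,0.2]]]'
python3 -m jog '[[[0,0,-6,0,0,0,0.2],[0,0,-20,0,0,0,0.2],[0,0,-30,0,0,0,0.2],[0,0,-30,0,0,0,0.2],[0,0,-25,0,0,0,0.2]]]'
python3 go.py .5322 .208 .2 3.29
```

```text
clock: 36.05
position: [0.6503, -0.2577, 0.0866]
tool_rot: [3.141, 0.0, 1.382]
force: [-0.1, 0.1, -0.9]
grip_width: 0.0337
finger_force: 28.3
clock: 36.35
position: [0.6503, -0.2577, 0.0866]
tool_rot: [3.141, 0.0, 1.382]
force: [-1.3, 0.1, 4.9]
grip_width: 0.0336
finger_force: 28.9
clock: 36.85
position: [0.6501, -0.2576, 0.1991]
tool_rot: [3.141, 0.0, 1.382]
force: [-0.1, -0.1, -0.7]
grip_width: 0.0336
finger_force: 28.3
t 36.85 pos [ 0.6501 -0.2576  0.1991] rpy [3.141 0.    1.382] w 0.0336 F [-0.1 -0.1 -0.7] q [ 0.1   0.78  0.33  1.48 -0.29  0.93  0.32]
turn wz -1.908 then shift [ 47.8 478.   -0.9] | shift with no turn [ 435.2 -203.4   -0.9]
```

Translate first (11 rows), then turn (14 rows).

```bash
python3 -m jog '[[[22,-10,0,0,0,0,0.2],[42,-20,0,0,0,0,0.2],[42,-20,0,0,0,0,0.2],[42,-20,0,0,0,0,0.2],[42,-20,0,0,0,0,0.2]]]'>/dev/null
python3 -m jog '[[[42,-20,0,0,0,0,0.2],[42,-20,0,0,0,0,0.2],[42,-20,0,0,0,0,0.2],[42,-20,0,0,0,0,0.2],[42,-19,0,0,0,0,0.2]]]'>/dev/null
python3 -m jog '[[[35,-15,0,0,0,0,0.2],[0,0,0,0,0,-0.088,0.2],[0,0,0,0,0,-0.14,0.2],[0,0,0,0,0,-0.14,0.2],[0,0,0,0,0,-0.14,0.2]]]'>/dev/null
python3 -m jog '[[[0,0,0,0,0,-0.14,0.2],[0,0,0,0,0,-0.14,0.2],[0,0,0,0,0,-0.14,0.2],[0,0,0,0,0,-0.14,0.2],[0,0,0,0,0,-0.14,0.2]]]'>/dev/null
python3 -m jog '[[[0,0,0,0,0,-0.14,0.2],[0,0,0,0,0,-0.14,0.2],[0,0,0,0,0,-0.14,0.2],[0,0,0,0,0,-0.14,0.2],[0,0,0,0,0,-0.14,0.2]]]'
python3 -m jog '[[[0,0,0,0,0,0,0.2],[0,0,0,0,0,0,0.2]]]'
python3 go.py .5322 .208 .2 3.29
```

```text
clock: 39.35
position: [0.5315, 0.2078, 0.1975]
tool_rot: [-3.141, 0.0, -2.988]
force: [0.2, -1.1, -0.7]
grip_width: 0.0335
finger_force: 28.2
clock: 39.55
position: [0.5316, 0.2077, 0.1974]
tool_rot: [-3.142, -0.0, -2.998]
force: [0.6, -0.8, -1.4]
grip_width: 0.0335
finger_force: 28.2
t 39.55 pos [0.5316 0.2077 0.1974] rpy [-3.142 -0.    -2.998] w 0.0335 F [ 0.6 -0.8 -1.4] q [-0.36  0.57 -0.16  1.83  0.13  0.75  1.12]
turn wz -0.005 then shift [-0.7  0.2 -2.6] | shift with no turn [-0.7  0.2 -2.6]
```

```bash
python3 -m jog '[[[-0.5,0,15,0,0,0,0.2],[0,0,25,0,0,0,0.2],[0,0,25,0,0,0,0.2],[0,0,15,0,0,0,0.2],[0,0,6,0,0,0,0.2]]]' >/dev/null
python3 -m jog '[[[0,0,0,0,0,0,0.2],[0,0,0,0,0,0,0.2]]]' 
python3 go.py .5322 .208 .0966 3.29
python3 - <<'E'
from h import *
f=bot.grab_frame('scene'); u=proj(f,(.53,.22,.05)).astype(int)
im=f['img'][u[1]-60:u[1]+60,u[0]-80:u[0]+80]; cv2.imwrite('pics/p4.png',cv2.cvtColor(cv2.resize(im,None,fx=5,fy=5,interpolation=cv2.INTER_CUBIC),cv2.COLOR_RGB2BGR))
E
```

```text
clock: 40.25
position: [0.5324, 0.2083, 0.112]
tool_rot: [3.141, 0.001, -2.994]
force: [-0.4, 0.8, -0.7]
grip_width: 0.0337
finger_force: 28.3
t 40.25 pos [0.5324 0.2083 0.112 ] rpy [ 3.141e+00  1.000e-03 -2.994e+00] w 0.0337 F [-0.4  0.8 -0.7] q [-0.38  0.71 -0.14  1.87  0.16  0.58  1.1 ]
turn wz -0.001 then shift [ 0.2 -0.3 15.4] | shift with no turn [ 0.2 -0.3 15.4]
```

View pics/p4.png

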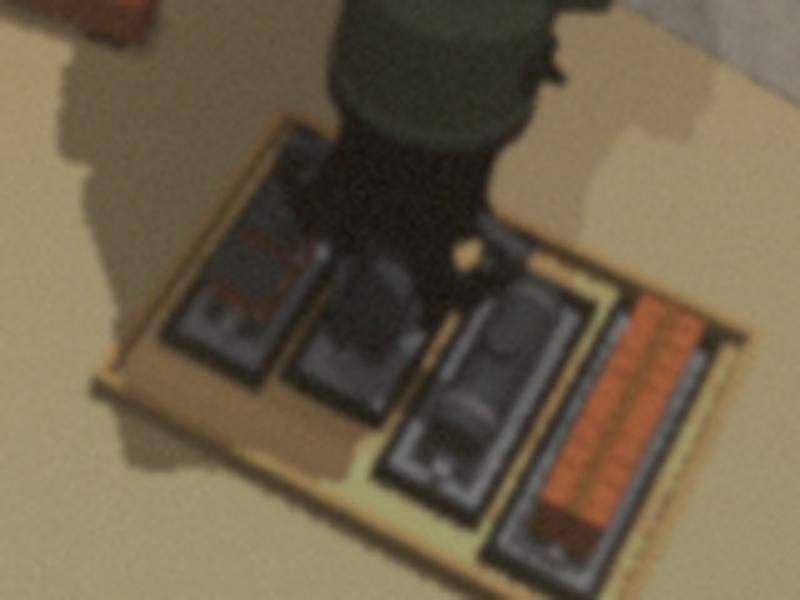

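The ore wagon is over cradle d, crop (370,310), and the caboose is inside cradle c, crop (240,280). Lowering.

```bash
python3 -m jog '[[[0,0,6,0,0,0,0.2],[0,0,4,0,0,0,0.2],[0,0,2,0,0,0,0.2],[0,0,1,0,0,0,0.2],[0,0,0,0,0,0,0.2]]]'
python3 -m jog '[[[0,0,1,0,0,0,0.2],[0,0,0,0,0,0,0.2]]]' 
python3 -m jog '[[[0,0,0.7,0,0,0,0.2],[0,0,0,0,0,0,0.2]]]'
```

```text
clock: 40.8
position: [0.532, 0.2081, 0.0982]
tool_rot: [-3.142, -0.0, -2.993]
force: [-0.2, -0.2, -1.0]
grip_width: 0.0337
finger_force: 28.3
clock: 41.0
position: [0.532, 0.2081, 0.0973]
tool_rot: [3.142, 0.0, -2.993]
force: [0.1, -0.2, -0.7]
grip_width: 0.0336
finger_force: 28.3
clock: 41.2
position: [0.532, 0.2081, 0.0966]
tool_rot: [3.142, -0.0, -2.993]
force: [0.0, -0.6, -0.3]
grip_width: 0.0333
finger_force: 28.3
```

```bash
python3 -m jog '[[[0,0,0.6,0,0,0,0.2],[0,0,0,0,0,0,0.2]]]'
python3 -m jog '[[[0,0,0,0,0,0,0.44],[0,0,0,0,0,0,0.54],[0,0,0,0,0,0,0.56],[0,0,-10,0,0,0,0.56],[0,0,-20,0,0,0,0.56]]]' 20
python3 -m jog '[[[0,0,-35,0,0,0,0.56],[0,0,-45,0,0,0,0.8],[-40,0,-20,0,0,0,1],[-40,0,-20,0,0,0,1],[-40,-40,0,0,0,0,1]]]' >/dev/null
python3 -m jog '[[[0,-40,0,0,0,0,1],[0,-40,0,0,0,0,1],[0,-40,0,0,0,0,1],[0,-40,0,0,0,0,1],[0,-40,0,0,0,0,1]]]' >/dev/null
python3 -m jog '[[[0,-40,0,0,0,0,1],[0,-40,0,0,0,0,1],[0,0,0,0,0,0,1]]]'
python3 - <<'E'
from h import *
for n,k in(('scene',5),('top',5)):
    f=bot.grab_frame(n); u=proj(f,(.53,.24,.03)).astype(int)
    im=f['img'][u[1]-60:u[1]+60,max(0,u[0]-80):u[0]+80]; cv2.imwrite(f'pics/end_{n}.png',cv2.cvtColor(cv2.resize(im,None,fx=k,fy=k,interpolation=cv2.INTER_CUBIC),cv2.COLOR_RGB2BGR))
E
```

```text
clock: 41.4
position: [0.532, 0.2081, 0.0965]
tool_rot: [-3.142, 0.0, -2.994]
force: [-3.4, -1.3, 10.9]
grip_width: 0.034
finger_force: 29.6
clock: 41.9
position: [0.5314, 0.2079, 0.1258]
tool_rot: [-3.141, -0.002, -2.993]
force: [0.0, 0.5, 1.1]
grip_width: 0.0478
finger_force: 0.0
clock: 43.2
position: [0.6924, -0.0939, 0.2466]
tool_rot: [-3.138, -0.0, -3.001]
force: [-0.2, -0.2, -0.2]
grip_width: 0.0854
finger_force: 0.0
```

View pics/end_scene.png

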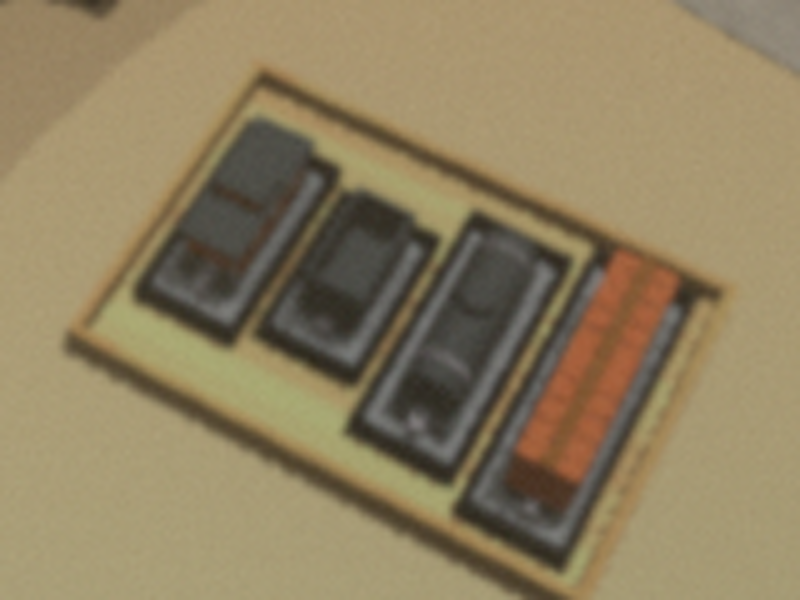

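View pics/end_top.png

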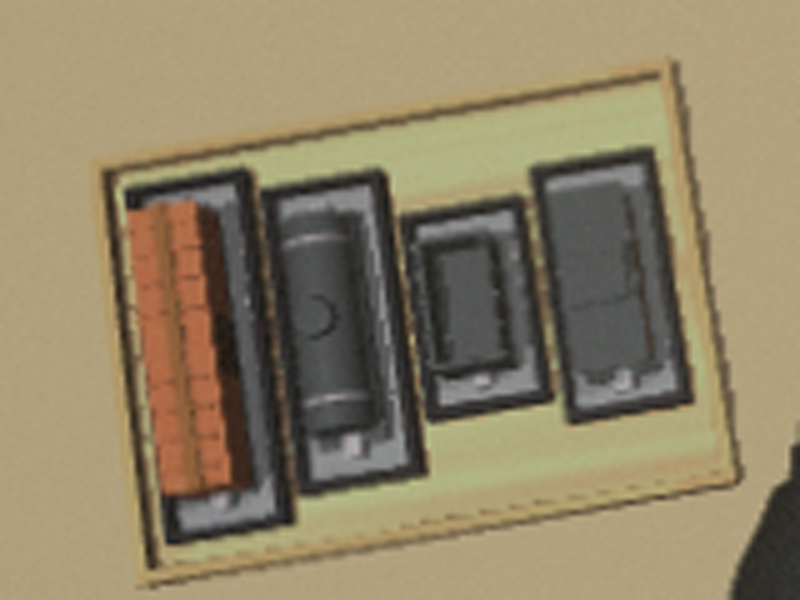

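Both views show all four wagons down inside their cradles: boxcar, tank wagon, ore wagon and caboose from left in the top crop. The couplers lie on the cradle floors.

```bash
python3 -c "from workcell import bot; print(bot.job_done())"
```

```text
the job is handed in; nothing more can be done
None
```

All four wagons stand in the cradles made for their lengths, the two lorries were not touched, and the job was handed in at about 43 s on the robot's clock.

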